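# Uncover the wide staining jar

### The job

The slides in the wide, low steel jar are wanted next: lift its lid off by the knob and set it down gently, knob up, flat inside the shallow steel tray. Leave the jar standing where it is, and leave the taller, narrower steel jar alone with its lid on.

Things in the scene. Friction and masses are not known exactly. Their poses are not given: they have to be found in the camera images.
- lid_wide: Loose steel lid of the wide jar, lifts straight off: disc 138 mm across; plug under it 114 mm across, 5 mm play all round in the mouth; in the middle an upright black cylindrical knob 28 mm across on a 14 mm stem. Origin: centre of the plug's underside, z up. Above it: plug 0-10 mm, disc 10-14 (domed to 18), stem to 30, knob 30-54. About 0.13-0.25 kg. The tall jar's lid is alike but smaller.
- jar_wide: Wide, low, round steel jar, 130 mm across and 85 mm high, standing loose on the bench (about 0.9 kg), glass slides inside well below the lid. Origin: centre of its underside; z up. With the lid on, the lid's origin is 75 mm above this one and the knob spans 105 to 129 mm above the bench. A loose beaker, 65 mm high, stands just beyond it.
- tray: Shallow, empty rectangular steel tray fixed on the bench, 260 mm (its x) by 200 mm (its y), rim 18 mm high, walls and floor 4 mm thick, inside 252 by 192 mm. Origin: centre of its underside, z up; the inner floor is 4 mm above it, so a lid lying flat in it has its origin 4 mm above the tray's.
- lid_tall: Lid of the taller, narrower steel jar (88 mm across, 125 mm high), to be left alone. Same knob as the wide lid, but the disc is only 96 mm across; its knob's top is 169 mm above the bench. Origin: centre of its plug's underside, 115 mm above the bench; z up. A loose amber bottle, 75 mm high, stands just beyond that jar.
Mind the look-alikes: they are no part of the job. What is shaped like the lid_wide but turquoise or yellow is not meant. What is shaped like the jar_wide but purple is not meant.

How it is judged:
By the outcome, as a careful person would: the job done as asked, in the order asked, and still so for the second after the job is handed in, with the robot touching nothing.
It also fails if it takes over 45 s, if anything falls off the work surface, if the arm or the gripper's body presses on something with over 40 N, if the wrist force passes 120 N, or if a joint passes its speed limit or range.

### The arm

A 7-joint arm with a two-finger parallel gripper is mounted at the origin on the work surface. World frame = base frame: x ahead of the robot, y to its left, z up, the work surface at z = 0. Lengths are in m, angles in rad, forces in N, time in s.
With the tool pointing down it reaches from about 0.4 to 0.85 m from the base axis. Payload 6.9 kg.
Tool frame: the origin (TCP) lies on the centre line of the jaws, within the pads' length; the fingertips stand 8 mm ahead of it and the grasp point (between the pads) lies 11 mm behind it (arm.tcp_to_tips is the distance from the TCP to the fingertips, in m); z points along the fingers, y is the direction in which the jaws open and shut (so a half turn about z gives the same grasp; the last joint's range is limited). The gripper opens to 85 mm and grips with 20 to 120 N. Pads are 22 mm wide; open, the fingers measure 114 mm over their backs; the gripper's body (76 mm by 85 mm) begins 54 mm behind the grasp point. The pads swing forward as they close: fully open they stand 13 mm farther back than shut.
Start: joints at [-1.012, 0.507, -0.238, 1.5, 0.126, 1.149, -0.155], TCP at [0.273, 0.562, 0.203] pointing down, gripper open.
Joint ranges: [-3.08, 3.08], [-0.24, 2.05], [-1.43, 1.35], [0, 2.5], [-1.52, 4.66], [0.17, 1.96], [-2.89, 2.89]. Speed limits (rad/s): [2.39, 2.39, 3.14, 3.14, 3.14, 3.14, 3.14].

### API

Orientations are given as a rotation vector (axis times angle).
In Python, from rig import arm gives the robot as it stands.
- The arm moves only by the tool move_arm, never from a script. Its argument "motion" is a list of rows, each a list of 2 entries, a list of its own where there are three numbers: the shift along the tool's x, y, z in mm, then the turn about the tool's z in degrees. A call has 1 to 12 rows; each row shifts and turns the commanded pose from where the row before left it, along the tool's axes as they then stand; what a row does not reach is not made up. A row lasts 1/12 s, in which the tool goes at most 41.7 mm and 7.16 degrees, less where a joint would pass 70% of its speed; a pose out of reach is approached as far as the arm can. A call with a gripper value outside its range is refused whole. "gripper" is the opening, from 0 (shut) to 1 (fully open), set as the call begins (left out, the last holds). The fingers move at their own pace and stop on an object; "newtons" is the grip in N (left out, the last holds). Time passes only in rows, so rows that do not move let the fingers close. It gives the time, the measured TCP pose, the force and the opening at its end, in the units of the state.
- arm.get_obs(): the state, without advancing time (a new reading comes with each control period).
- arm.get_image(name): name is "scene" or "side" or "wrist"; returns the picture (400x640x3 uint8, red, green, blue); there is no depth.
- arm.camera_params(name): a dict with "camera_matrix" (3x3 intrinsics, pixels), "rvec" (rotation vector, rad) and "tvec" (3), from world to camera coordinates, as OpenCV has them. Camera axes: x right, y down, z forward; pixel columns grow to the right and rows downward; lengths in m; the calibration is good to about 2 mm. The wrist camera is an equidistant fisheye: a pixel r from the principal point sees the ray r / f radians off the axis. A picture is of the moment at which its call begins: read the wrist's pose just before it. camera_params takes no time and is no camera call; for the wrist camera it gives the pose at the moment of the call.
- arm.sign_off(): hands the job in, once; it reports no verdict.
The state is a dict: "time_s": time; "joint_positions": joint angles; "dq": joint speeds; "tau": joint torques, N m; "tcp_pos": TCP position; "eef_rot": TCP orientation; "contact_force": force on the tool from outside, world axes, zero at the start; "moment": the same for the moment, N m; "gripper_width": finger opening in m.
Only numpy, scipy, OpenCV 4.12 (cv2) and the standard library are available. Lean on these libraries where they do the work, as an engineer would, in place of code of your own. Each camera call takes 0.05 s, during which the arm holds its last target. There are 200 camera calls.

## Working session

There is one attempt and no reset: what is moved stays moved. The work goes in short steps, Python scripts to look and compute and a tool call to move; the robot and the scene stay as the last step left them, time stands still between calls to the robot, and variables do not carry over. Pictures are saved under pics/ and viewed, about 8 in all and at most 12, crops included, and the job is handed in when it is done.

Besides the shell and the picture viewer there is one more tool, called as name(argument=value, ...), one argument or row to a line, values as JSON. move_arm: Moves the arm, as the interface text tells. Its arguments: {"type":"object","properties":{"motion":{"type":"array","items":{"type":"array"}},"gripper":{"type":"number"},"newtons":{"type":"number"}},"required":["motion"]}

```bash
mkdir -p pics
python3 - <<'E'
from rig import arm
import cv2,numpy as np
o=arm.get_obs();print(o['time_s'],o['tcp_pos'],o['eef_rot'],o['gripper_width'],arm.tcp_to_tips)
a=arm.get_image("scene");b=arm.get_image("side")
np.savez('im.npz',a=a,b=b)
cv2.imwrite('pics/a.png',a[...,::-1]);cv2.imwrite('pics/b.png',b[...,::-1])
for n in("scene","side","wrist"):
  p=arm.camera_params(n);R=cv2.Rodrigues(np.array(p['rvec'],float))[0];print(n,np.round(p['camera_matrix'],1).tolist(),np.round(-R.T@np.array(p['tvec']).ravel(),3),np.round(R.tolist(),3).tolist())
E
```

```text
0.0 [0.27326971 0.56147874 0.20264001] [-7.05136530e-01 -3.06106130e+00  2.74530352e-03] 0.08550160152814687 0.008
scene [[518.3, 0.0, 325.2], [0.0, 518.3, 200.7], [0.0, 0.0, 1.0]] [1.101 0.325 1.328] [[-0.551, 0.834, 0.014], [0.702, 0.473, -0.533], [-0.451, -0.284, -0.846]]
side [[396.1, 0.0, 319.5], [0.0, 396.1, 203.2], [0.0, 0.0, 1.0]] [-0.001 -0.546  0.898] [[0.74, -0.673, 0.0], [-0.528, -0.58, -0.621], [0.418, 0.459, -0.784]]
wrist [[309.7, 0.0, 317.0], [0.0, 309.7, 202.5], [0.0, 0.0, 1.0]] [0.199 0.598 0.374] [[0.437, 0.899, -0.001], [0.852, -0.414, 0.322], [0.289, -0.142, -0.947]]
```

View pics/a.png

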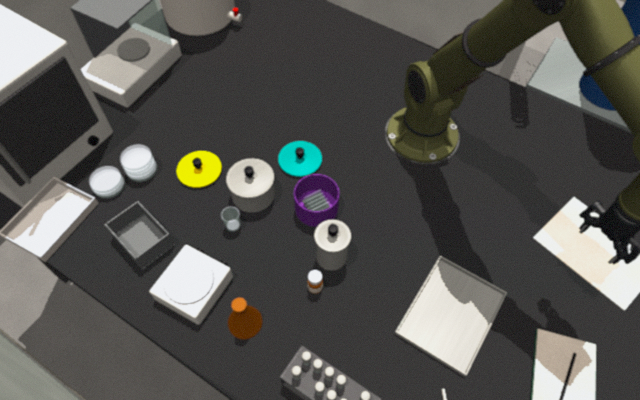

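View pics/b.png

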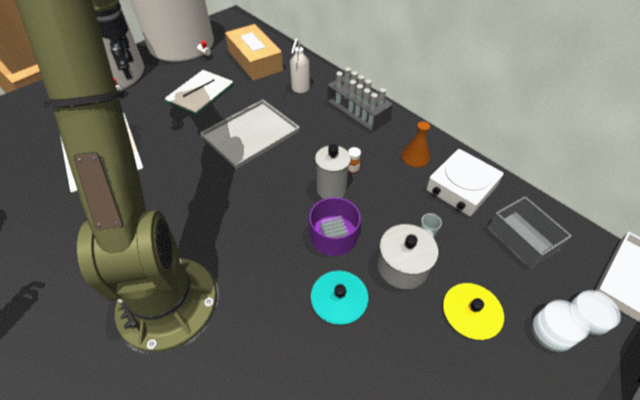

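Candidates in the scene view, with their pixels:
- Steel wide jar's lid, knob at (249,172).
- Steel tall jar's lid, knob at (333,230).
- Turquoise lid at (300,152) and yellow lid at (197,162).
- The purple open jar at (316,198).

The target is the knob at (249,172), which is (411,241) in the side view. The tray is near (452,314). I'll check the choice with close crops.

```bash
cat > h.py <<'E'
import cv2,numpy as np
from rig import arm
def cam(n):
    p=arm.camera_params(n);return np.array(p['camera_matrix'],float),cv2.Rodrigues(np.array(p['rvec'],float))[0],np.array(p['tvec'],float).ravel()
def proj(n,P):
    K,R,t=cam(n);q=(K@(R@np.atleast_2d(P).T+t[:,None])).T;return q[:,:2]/q[:,2:]
def tri(pa,pb):
    P=[cam(n)[0]@np.c_[cam(n)[1],cam(n)[2]] for n in("scene","side")]
    X=cv2.triangulatePoints(P[0],P[1],np.array(pa,float).reshape(2,1),np.array(pb,float).reshape(2,1)).ravel();return X[:3]/X[3]
def onplane(n,uv,z):
    K,R,t=cam(n);c=-R.T@t;d=R.T@np.linalg.inv(K)@[*uv,1];return c+d*(z-c[2])/d[2]
def dark(img,u,v,r=14,th=60):
    g=img.max(2)[v-r:v+r+1,u-r:u+r+1];n,l,s,c=cv2.connectedComponentsWithStats((g<th).astype(np.uint8))
    k=l[r,r] if l[r,r] else 1+np.argmax(s[1:,4]);return c[k]+[u-r,v-r],s[k]
E
python3 - <<'E'
from h import *
d=np.load('im.npz');a,b=d['a'],d['b']
for nm,pa,pb in(("wide",(249,172),(411,241)),("tall",(333,230),(333,151))):
  ca,sa=dark(a,*pa);cb,sb=dark(b,*pb);print(nm,ca,sa,cb,sb);X=tri(ca,cb);print(X,proj("scene",X)-ca,proj("side",X)-cb)
A=[(440,258),(506,291),(462,371),(397,331)];B=[(202,133),(263,101),(299,129),(238,164)]
for p in A:print('sc',onplane("scene",p,.018).round(3))
for p in B:print('si',onplane("side",p,.018).round(3))
z=lambda im,u,v,w,h,W,H:cv2.resize(im[v:v+h,u:u+w],(W,H),interpolation=cv2.INTER_CUBIC)
o=np.vstack([np.hstack([z(a,210,140,80,60,400,300),z(b,371,210,80,60,400,300)]),np.hstack([z(a,385,250,133,100+30,400,300)[:, :],z(b,190,90,120,90,400,300)])])
cv2.imwrite('pics/c.png',o[...,::-1])
E
```

```text
wide [248.53571429 172.30357143] [10  9  8 11 56] [410.52777778 241.26851852] [  8   9  12  12 108]
[ 0.49780842 -0.31575392  0.1156656 ] [[0.08966161 0.00379637]] [[0.18391285 0.0140859 ]]
tall [341.02083333 218.16666667] [13  0 16  8 48] [332.64285714 149.42857143] [10  6  9 14 98]
[ 0.51794442 -0.0038201   0.1804247 ] [[-3.60298122  0.49478023]] [[-5.99890693 -1.15507301]]
sc [0.382 0.257 0.018]
sc [0.371 0.451 0.018]
sc [0.631 0.443 0.018]
sc [0.632 0.259 0.018]
si [0.38  0.448 0.018]
si [0.632 0.448 0.018]
si [0.63  0.248 0.018]
si [0.386 0.252 0.018]
```

View pics/c.png

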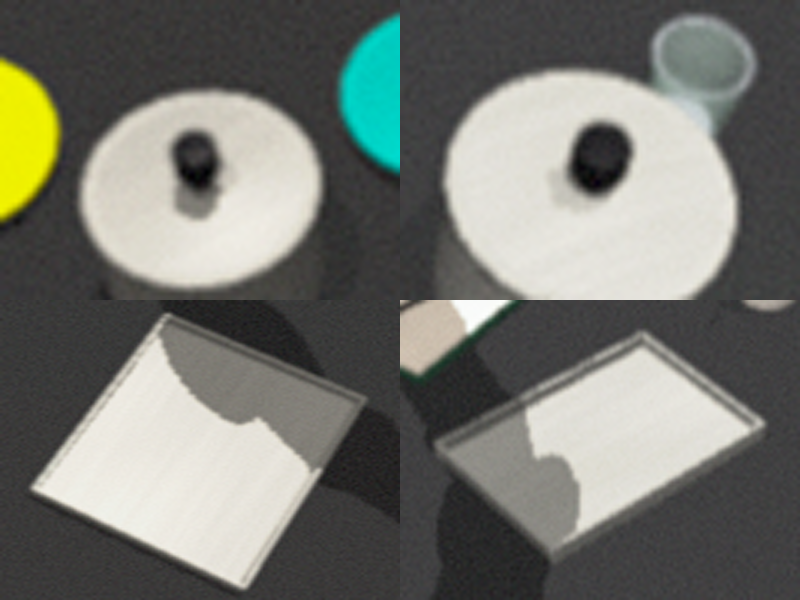

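The crop confirms it: a wide, low steel jar with a steel lid and black knob (crop (195,155)), the beaker beyond it, and yellow and turquoise lids either side. The knob is at about (0.498, -0.316, 0.116). The tray is aligned with the world axes and centred at about (0.506, 0.350). I'll rise first, then travel high with the yaw fixed.

move_arm(
  motion=[
    [[0,0,-30],0],
    [[0,0,-40],0],
    [[-12,-14,-10],0],
    [[-24,-28,0],0],
    [[-24,-28,0],0],
    [[-24,-28,0],0],
    [[-24,-28,0],0],
    [[-24,-28,0],0],
    [[-24,-28,0],0],
    [[-24,-28,0],0],
    [[-24,-28,0],0],
    [[-24,-28,0],0],
  ],
  gripper=1,
)

```text
time_s: 1.1
tcp_pos: [0.362, 0.2211, 0.2834]
eef_rot: [-0.705, -3.061, 0.0]
contact_force: [0.9, 0.2, 0.8]
gripper_width: 0.0855
```

move_arm(
  motion=[
    [[-24,-28,0],0],
    [[-24,-28,0],0],
    [[-24,-28,0],0],
    [[-24,-28,0],0],
    [[-24,-28,0],0],
    [[-24,-28,0],0],
    [[-24,-28,0],0],
    [[-24,-28,0],0],
    [[-24,-28,0],0],
    [[-24,-28,0],0],
    [[-24,-28,0],0],
    [[-12,-14,0],0],
  ],
)

```text
time_s: 2.1
tcp_pos: [0.4692, -0.192, 0.2831]
eef_rot: [-0.711, -3.06, 0.003]
contact_force: [-0.3, 0.2, 0.0]
gripper_width: 0.0856
```

move_arm(
  motion=[
    [[-20,-25,0],0],
    [[-20,-25,0],0],
    [[-16,-20,0],0],
    [[-8,-10,0],0],
    [[0,0,0],0],
    [[0,0,0],0],
  ],
)

```text
time_s: 2.6
tcp_pos: [0.4917, -0.2868, 0.2829]
eef_rot: [-0.706, -3.06, -0.001]
contact_force: [0.2, 0.1, -0.3]
gripper_width: 0.0854
```

```bash
cat >> h.py <<'E'
from scipy.spatial.transform import Rotation as Ro
def to(x,y,z):
    o=arm.get_obs();R=Ro.from_rotvec(o['eef_rot']).as_matrix()
    print('t',o['time_s'],'tcp',o['tcp_pos'].round(4),'w',round(o['gripper_width'],4),'F',o['contact_force'].round(1),'zaxis',R[:,2].round(3))
    print('tool shift mm',(R.T@(np.array([x,y,z])-o['tcp_pos'])*1000).round(1))
E
python3 - <<'E'
from h import *
to(.498,-.316,.108)
w=arm.get_image("wrist");s=arm.get_image("side")
cv2.imwrite('pics/d.png',np.hstack([cv2.resize(w[...,::-1],(480,300)),s[150:300,340:500,::-1].repeat(2,0).repeat(2,1)]))
K,R,t=cam("wrist");p=R@np.array([.498,-.316,.116])+t;th=np.arctan2(np.hypot(*p[:2]),p[2]);print('knob expected wrist px',K[:2,2]+K[0,0]*th*p[:2]/np.hypot(*p[:2]))
E
```

```text
t 2.6 tcp [ 0.4917 -0.2868  0.2829] w 0.0854 F [ 0.2  0.1 -0.3] zaxis [-0.001  0.001 -1.   ]
tool shift mm [-18.7 -23.6 174.8]
knob expected wrist px [294.94954911 190.8541911 ]
```

View pics/d.png

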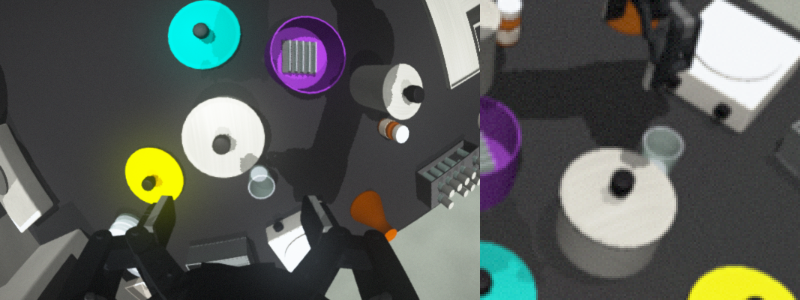

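The wrist view shows the steel lid's knob at about (297,192) full scale, against (295,191) expected. They agree. I'll centre above it, then measure again.

move_arm(
  motion=[
    [[-10,-12,0],0],
    [[-9,-12,20],0],
    [[0,0,30],0],
    [[0,0,20],0],
    [[0,0,10],0],
    [[0,0,0],0],
    [[0,0,0],0],
  ],
)

```text
time_s: 3.28
tcp_pos: [0.499, -0.3161, 0.2042]
eef_rot: [0.703, 3.062, 0.0]
contact_force: [0.4, -0.9, 0.5]
gripper_width: 0.0855
```

```bash
cat >> h.py <<'E'
from scipy.optimize import least_squares
def fish(P):
    K,R,t=cam("wrist");p=R@np.array(P)+t;h=np.hypot(*p[:2]);return K[:2,2]+K[0,0]*np.arctan2(h,p[2])*p[:2]/h
E
python3 - <<'E'
from h import *
to(.498,-.316,.108)
e=fish([.498,-.316,.117]);w=arm.get_image("wrist");c,s=dark(w,int(e[0]),int(e[1]),26,75)
print('exp',e,'got',c,s,'xy',least_squares(lambda q:fish([*q,.119])-c,[.5,-.3]).x)
u,v=e.astype(int);cv2.imwrite('pics/e.png',cv2.resize(w[max(v-75,0):v+75,u-100:u+100,::-1],(600,450)))
E
```

```text
t 3.2833 tcp [ 0.499  -0.3161  0.2042] w 0.0855 F [ 0.4 -0.9  0.5] zaxis [ 0.  0. -1.]
tool shift mm [ 0.9 -0.4 96.2]
exp [316.60476483 195.41397997] got [325.83333333 187.83333333] [34 16  5  7 12] xy [ 0.49540533 -0.30632808]
```

View pics/e.png

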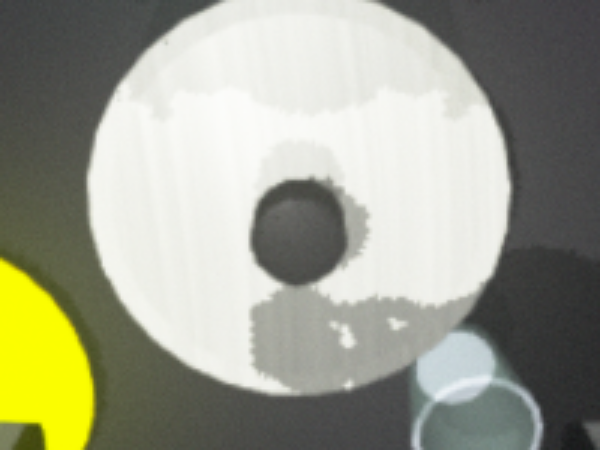

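The crop shows the knob at about (299,232) of 600x450, which is within 2 px of expected and centred between the jaws. The dark-blob threshold picked up a speck, so I'm ignoring that result. Descending now.

move_arm(
  motion=[
    [[0,0,20],0],
    [[0,0,25],0],
    [[0,0,20],0],
    [[0,0,15],0],
    [[0,0,10],0],
    [[0,0,5],0],
    [[0,0,0],0],
    [[0,0,0],0],
    [[0,0,0],0],
  ],
)

```text
time_s: 4.08
tcp_pos: [0.4992, -0.3176, 0.1098]
eef_rot: [0.705, 3.059, -0.001]
contact_force: [-1.0, 0.1, 0.4]
gripper_width: 0.0854
```

move_arm(
  motion=[
    [[0,0,0],0],
    [[0,0,0],0],
    [[0,0,0],0],
    [[0,0,0],0],
    [[0,0,0],0],
    [[0,0,0],0],
    [[0,0,0],0],
    [[0,0,0],0],
    [[0,0,0],0],
    [[0,0,0],0],
    [[0,0,0],0],
    [[0,0,0],0],
  ],
  gripper=0,
  newtons=40,
)

```text
time_s: 5.08
tcp_pos: [0.4986, -0.3171, 0.1085]
eef_rot: [0.705, 3.061, 0.0]
contact_force: [-0.2, 0.0, -0.4]
gripper_width: -0.0001
```

The jaws shut fully, so nothing was gripped. I'll look before moving again.

Run:
```python
from h import *
to(.498,-.316,.108)
w=arm.get_image("wrist");s=arm.get_image("side");a=arm.get_image("scene")
z=lambda im,u,v:cv2.resize(im[v:v+75,u:u+100],(400,300),interpolation=cv2.INTER_CUBIC)
cv2.imwrite('pics/f.png',np.vstack([np.hstack([z(a,200,130),z(s,361,190)]),np.hstack([cv2.resize(w[100:400,120:520],(400,300)),np.zeros((300,400,3),np.uint8)])])[...,::-1])
print(proj("side",[.499,-.317,.1]),proj("scene",[.499,-.317,.1]))
```

```text
t 5.0833 tcp [ 0.4986 -0.3171  0.1085] w -0.0001 F [-0.2  0.  -0.4] zaxis [ 0.  0. -1.]
tool shift mm [1.  0.7 0.5]
[[410.25051655 244.9254134 ]] [[248.6330836  175.53743853]]
```

View pics/f.png

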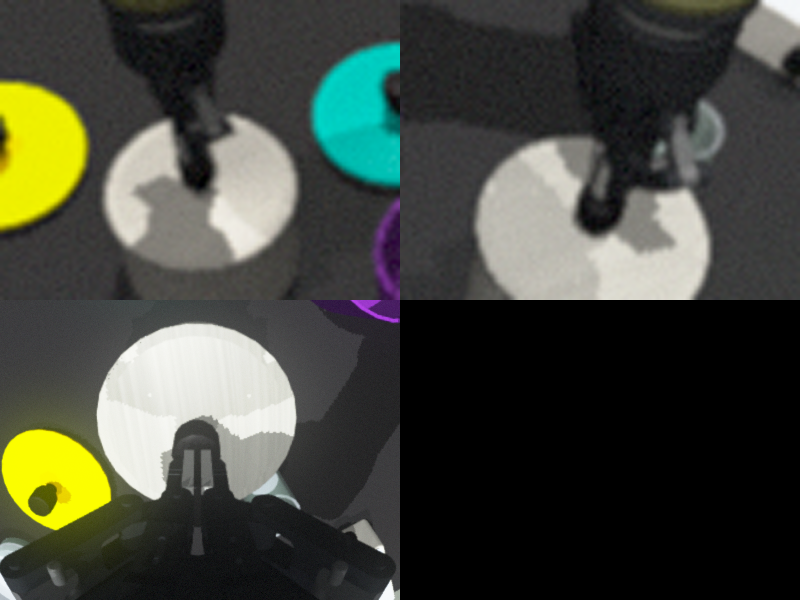

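Run:
```python
from h import *
o=arm.get_obs();R=Ro.from_rotvec(o['eef_rot']).as_matrix();T=o['tcp_pos']
for dz in(.008,0,-.011,-.054):
  for dx in(.011,0,-.011):print(dz,dx,fish(T+R@[dx,0,dz]).round(0),end=' ')
  print()
X=np.array([.498,-.316,0]);print('knob top rim',[fish(X+[0,0,.129]+R@[d,0,0]).round(0) for d in(.014,-.014)],'bot',[fish(X+[0,0,.105]+R@[d,0,0]).round(0) for d in(.014,-.014)])
for n in("scene","side"):print(n,proj(n,[T+R@[0,0,d] for d in(.008,0,-.011,-.054)]).round(1).tolist())
print('tool x',R[:,0],'cam',-(cam("wrist")[1].T@cam("wrist")[2]))
w=arm.get_image("wrist");s=arm.get_image("side")
cv2.imwrite('pics/g.png',np.hstack([cv2.resize(w[180:330,242:392],(400,400),interpolation=cv2.INTER_CUBIC),cv2.resize(s[170:270,360:460],(400,400),interpolation=cv2.INTER_CUBIC)])[...,::-1])
```

```text
0.008 0.011 [317. 218.] 0.008 0 [317. 234.] 0.008 -0.011 [317. 250.] 
0 0.011 [317. 223.] 0 0 [317. 240.] 0 -0.011 [317. 256.] 
-0.011 0.011 [317. 231.] -0.011 0 [317. 248.] -0.011 -0.011 [317. 264.] 
-0.054 0.011 [317. 270.] -0.054 0 [317. 291.] -0.054 -0.011 [317. 309.] 
knob top rim [array([318., 231.]), array([318., 276.])] bot [array([318., 215.]), array([318., 256.])]
scene [[248.7, 175.3], [248.4, 173.7], [247.9, 171.5], [246.2, 162.5]]
side [[410.2, 245.0], [410.8, 243.1], [411.7, 240.6], [415.1, 230.1]]
tool x [-8.99213047e-01  4.37511024e-01  1.19603896e-05] cam [ 0.42450573 -0.28123518  0.27937172]
```

View pics/g.png

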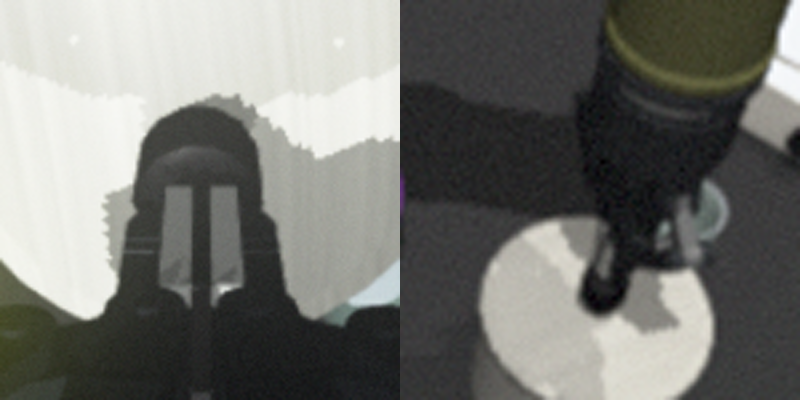

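The wrist and side crops show the knob unmoved, with its top at crop (200,165). The shut fingertips sit above it at v≈249, where 218 to 234 was expected. So the tips look about 30 mm higher than the stated geometry. I'll measure before trusting that: rise, step aside, and triangulate the tip over the bright lid.

move_arm(
  motion=[
    [[0,0,-15],0],
    [[0,0,-25],0],
    [[8,3,0],0],
    [[15,5,0],0],
    [[10,3,0],0],
    [[0,0,0],0],
    [[0,0,0],0],
  ],
)

```text
time_s: 5.92
tcp_pos: [0.4738, -0.2927, 0.1487]
eef_rot: [0.705, 3.061, -0.0]
contact_force: [0.0, -0.7, -0.1]
gripper_width: 0.0001
```

Run:
```python
from h import *
o=arm.get_obs();R=Ro.from_rotvec(o['eef_rot']).as_matrix();T=o['tcp_pos'];print(T,R[:,2])
a=arm.get_image("scene");s=arm.get_image("side");np.savez('im2.npz',a=a,b=s)
out=[]
for n,im in(("scene",a),("side",s)):
  p=proj(n,[T+R@[0,0,d] for d in(.008,-.022,-.054)]);u,v=p[0].astype(int)-[30,35]
  print(n,p.round(1).tolist(),'crop origin',u,v)
  out.append(cv2.resize(im[v:v+60,u:u+60],(400,400),interpolation=cv2.INTER_CUBIC))
cv2.imwrite('pics/h.png',np.hstack(out)[...,::-1])
```

```text
[ 0.4737709  -0.29267082  0.14873603] [ 5.49673419e-04 -2.22063395e-04 -9.99999824e-01]
scene [[259.4, 165.1], [258.4, 158.7], [257.2, 151.7]] crop origin 229 130
side [[398.1, 235.0], [400.2, 227.5], [402.5, 219.1]] crop origin 368 199
```

View pics/h.png

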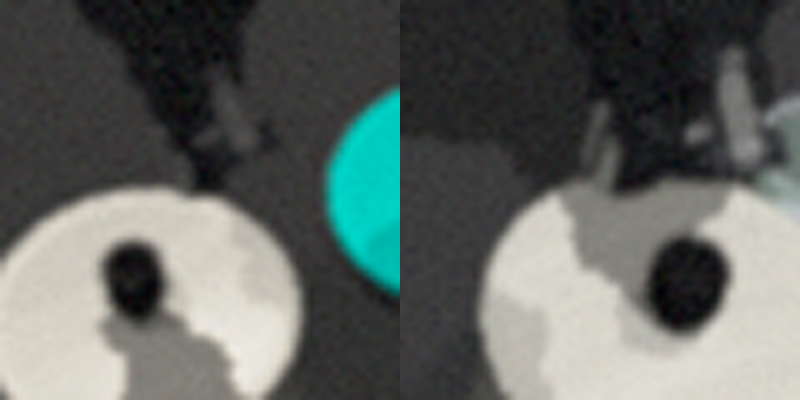

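The shut fingertips appear at scene (259.8,158.5) and side (399.5,227.5). In both views that is where a point 22 mm behind the reported TCP would be, so the real tips are about 30 mm higher than the state and brief imply. Lateral agreement is within about 2 mm. For the grasp I'll therefore aim for a reported TCP z of about 0.079, which puts the tips at about 0.10. That leaves the body at 0.144 or higher, clear of the knob top, so it is safe either way. I'll watch the force on the way down.

move_arm(
  motion=[
    [[-8,-3,0],0],
    [[-14,-4,0],0],
    [[-10,-3,0],0],
    [[0,0,0],0],
    [[0,0,0],0],
    [[0,0,0],0],
    [[0,0,10],0],
    [[0,0,15],0],
    [[0,0,10],0],
    [[0,0,5],0],
    [[0,0,0],0],
    [[0,0,0],0],
  ],
  gripper=1,
)

```text
time_s: 7.02
tcp_pos: [0.4979, -0.3156, 0.1083]
eef_rot: [-0.705, -3.061, -0.0]
contact_force: [-0.8, -0.3, 0.6]
gripper_width: 0.0855
```

move_arm(
  motion=[
    [[0,0,6],0],
    [[0,0,6],0],
    [[0,0,6],0],
    [[0,0,4],0],
    [[0,0,0],0],
    [[0,0,0],0],
  ],
)

```text
time_s: 7.52
tcp_pos: [0.4979, -0.3156, 0.0861]
eef_rot: [-0.705, -3.061, -0.0]
contact_force: [0.6, 0.3, -0.0]
gripper_width: 0.0852
```

move_arm(
  motion=[
    [[0,0,4],0],
    [[0,0,3],0],
    [[0,0,0],0],
    [[0,0,0],0],
  ],
)

```text
time_s: 7.85
tcp_pos: [0.498, -0.3157, 0.0793]
eef_rot: [-0.705, -3.061, -0.0]
contact_force: [0.5, 0.4, -0.2]
gripper_width: 0.0852
```

move_arm(
  motion=[
    [[0,0,0],0],
    [[0,0,0],0],
    [[0,0,0],0],
    [[0,0,0],0],
    [[0,0,0],0],
    [[0,0,0],0],
    [[0,0,0],0],
    [[0,0,0],0],
    [[0,0,0],0],
    [[0,0,0],0],
    [[0,0,0],0],
    [[0,0,0],0],
  ],
  gripper=0,
  newtons=50,
)

```text
time_s: 8.85
tcp_pos: [0.4982, -0.316, 0.0798]
eef_rot: [0.705, 3.061, -0.001]
contact_force: [-0.9, -0.3, 6.1]
gripper_width: 0.0265
```

The jaws hold at 26.5 mm against a 28 mm knob. I'll lift slowly, straight up.

move_arm(
  motion=[
    [[0,0,-3],0],
    [[0,0,-4],0],
    [[0,0,-6],0],
    [[0,0,-8],0],
    [[0,0,-10],0],
    [[0,0,-15],0],
    [[0,0,-20],0],
    [[0,0,-25],0],
    [[0,0,-25],0],
    [[0,0,-20],0],
    [[0,0,-10],0],
    [[0,0,0],0],
  ],
)

```text
time_s: 9.85
tcp_pos: [0.4991, -0.3166, 0.2285]
eef_rot: [0.704, 3.057, -0.002]
contact_force: [-1.0, -1.0, -0.7]
gripper_width: 0.026
```

Run:
```python
from h import *
to(.506,.35,.23)
w=arm.get_image("wrist");s=arm.get_image("side")
cv2.imwrite('pics/i.png',np.hstack([w[100:400,120:520],cv2.resize(s[110:290,310:550],(400,300))])[...,::-1])
```

```text
t 9.85 tcp [ 0.4991 -0.3166  0.2285] w 0.026 F [-1.  -1.  -0.7] zaxis [ 0.004 -0.002 -1.   ]
tool shift mm [285.4 602.4  -3.1]
```

View pics/i.png

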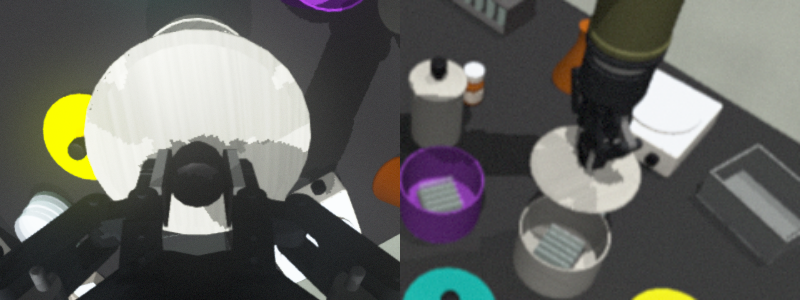

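The lid is off, held by the knob. The jar, with slides visible, stands in place in the side view near (565,245). Carrying the lid to the tray at a safe height.

move_arm(
  motion=[
    [[4,9,-15],0],
    [[8.5,18,-5],0],
    [[13,27.3,0],0],
    [[13,27.3,0],0],
    [[13,27.3,0],0],
    [[13,27.3,0],0],
    [[13,27.3,0],0],
    [[13,27.3,0],0],
    [[13,27.3,0],0],
    [[13,27.3,0],0],
    [[13,27.3,0],0],
    [[13,27.3,0],0],
  ],
)

```text
time_s: 10.95
tcp_pos: [0.5, 0.0179, 0.2439]
eef_rot: [-0.704, -3.059, 0.001]
contact_force: [0.5, 0.1, -1.4]
gripper_width: 0.0264
```

move_arm(
  motion=[
    [[13,27.3,0],0],
    [[13,27.3,0],0],
    [[13,27.3,0],0],
    [[13,27.3,0],0],
    [[13,27.3,0],0],
    [[13,27.3,0],0],
    [[13,27.3,0],0],
    [[13,27.3,0],0],
    [[13,27.3,0],0],
    [[13,27.3,0],0],
    [[8.5,18,0],0],
    [[4,9,0],0],
  ],
)

```text
time_s: 11.95
tcp_pos: [0.5023, 0.3519, 0.243]
eef_rot: [-0.698, -3.059, 0.002]
contact_force: [-0.4, 0.3, -1.9]
gripper_width: 0.026
```

move_arm(
  motion=[
    [[0,0,0],0],
    [[0,0,0],0],
    [[0,0,0],0],
    [[0,0,0],0],
  ],
)

```text
time_s: 12.28
tcp_pos: [0.5049, 0.3463, 0.2455]
eef_rot: [0.709, 3.06, -0.002]
contact_force: [0.3, -0.8, -1.2]
gripper_width: 0.0261
```

Run:
```python
from h import *
to(.506,.35,.0088)
w=arm.get_image("scene");s=arm.get_image("side")
cv2.imwrite('pics/j.png',np.hstack([cv2.resize(w[200:380,365:605],(400,300)),cv2.resize(s[20:200,150:390],(400,300))])[...,::-1])
```

```text
t 12.2833 tcp [0.5049 0.3463 0.2455] w 0.0261 F [ 0.3 -0.8 -1.2] zaxis [ 0.    -0.001 -1.   ]
tool shift mm [  0.8   4.  236.7]
```

View pics/j.png

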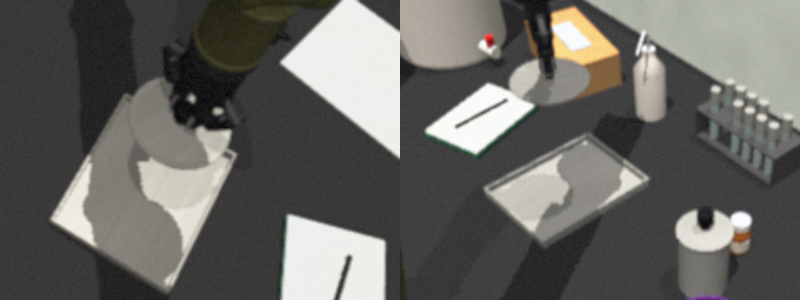

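The lid hangs level over the tray. If it hasn't slipped, it should touch down at TCP z ≈ 0.009. I'll descend and finish in small steps while watching the force.

move_arm(
  motion=[
    [[0,2,10],0],
    [[0,2,20],0],
    [[0,0,25],0],
    [[0,0,25],0],
    [[0,0,25],0],
    [[0,0,25],0],
    [[0,0,25],0],
    [[0,0,20],0],
    [[0,0,15],0],
    [[0,0,10],0],
    [[0,0,5],0],
    [[0,0,0],0],
  ],
)

```text
time_s: 13.38
tcp_pos: [0.5056, 0.3516, 0.0394]
eef_rot: [-0.705, -3.06, 0.002]
contact_force: [-0.4, 0.4, -1.6]
gripper_width: 0.0262
```

move_arm(
  motion=[
    [[0,0,5],0],
    [[0,0,5],0],
    [[0,0,4],0],
    [[0,0,4],0],
    [[0,0,2],0],
    [[0,0,0],0],
    [[0,0,0],0],
  ],
)

```text
time_s: 13.97
tcp_pos: [0.5061, 0.3521, 0.0205]
eef_rot: [-0.705, -3.061, 0.0]
contact_force: [0.3, -0.2, -1.1]
gripper_width: 0.0263
```

move_arm(
  motion=[
    [[0,0,2],0],
    [[0,0,2],0],
    [[0,0,2],0],
    [[0,0,2],0],
    [[0,0,0],0],
    [[0,0,0],0],
  ],
)

```text
time_s: 14.47
tcp_pos: [0.5059, 0.352, 0.0123]
eef_rot: [-0.705, -3.061, 0.0]
contact_force: [-0.7, -0.5, -1.8]
gripper_width: 0.0264
```

move_arm(
  motion=[
    [[0,0,1],0],
    [[0,0,1],0],
    [[0,0,0],0],
    [[0,0,0],0],
  ],
)

```text
time_s: 14.8
tcp_pos: [0.506, 0.3521, 0.0104]
eef_rot: [-0.705, -3.061, 0.0]
contact_force: [-0.1, 0.1, -0.8]
gripper_width: 0.0264
```

move_arm(
  motion=[
    [[0,0,1],0],
    [[0,0,0],0],
    [[0,0,0],0],
  ],
)

```text
time_s: 15.05
tcp_pos: [0.506, 0.3521, 0.0094]
eef_rot: [-0.705, -3.061, 0.0]
contact_force: [0.7, 0.0, -1.2]
gripper_width: 0.0264
```

move_arm(
  motion=[
    [[0,0,1],0],
    [[0,0,0],0],
    [[0,0,0],0],
  ],
)

```text
time_s: 15.3
tcp_pos: [0.5062, 0.3522, 0.0089]
eef_rot: [0.705, 3.061, 0.001]
contact_force: [-1.1, -1.1, 3.1]
gripper_width: 0.0266
```

The upward force is now +3 N, at the expected height, so the lid is down. Releasing it and rising.

move_arm(
  motion=[
    [[0,0,0],0],
    [[0,0,0],0],
    [[0,0,0],0],
    [[0,0,0],0],
    [[0,0,0],0],
    [[0,0,0],0],
    [[0,0,0],0],
    [[0,0,0],0],
  ],
  gripper=0.8,
)

```text
time_s: 15.97
tcp_pos: [0.506, 0.3521, 0.0084]
eef_rot: [-0.705, -3.061, 0.0]
contact_force: [1.5, -0.5, 0.5]
gripper_width: 0.0681
```

move_arm(
  motion=[
    [[0,0,-5],0],
    [[0,0,-10],0],
    [[0,0,-15],0],
    [[0,0,-25],0],
    [[0,0,-30],0],
    [[0,0,-35],0],
    [[0,0,-35],0],
    [[-20,30,-20],0],
    [[-20,30,0],0],
    [[-20,30,0],0],
    [[-10,15,0],0],
    [[0,0,0],0],
  ],
)

```text
time_s: 16.97
tcp_pos: [0.6173, 0.417, 0.1831]
eef_rot: [0.705, 3.06, 0.001]
contact_force: [-1.3, -0.1, -1.0]
gripper_width: 0.0685
```

Run:
```python
from h import *
to(.506,.35,.2)
a=arm.get_image("scene");s=arm.get_image("side")
cv2.imwrite('pics/k.png',np.vstack([np.hstack([cv2.resize(a[230:380,360:560],(400,300),interpolation=cv2.INTER_CUBIC),cv2.resize(s[80:185,170:310],(400,300),interpolation=cv2.INTER_CUBIC)]),np.hstack([cv2.resize(a[120:300,180:420],(400,300)),cv2.resize(s[130:325,280:540],(400,300))])])[...,::-1])
for n,im,u,v in(("scene",a,0,0),("side",s,0,0)):
  print(n,proj(n,[[.506,.352,.046]]).round(1))
```

```text
t 16.9667 tcp [0.6173 0.417  0.1831] w 0.0685 F [-1.3 -0.1 -1. ] zaxis [ 0.001  0.    -1.   ]
tool shift mm [  70.7 -109.   -17.1]
scene [[453.4 307.5]]
side [[249.1 123.7]]
```

View pics/k.png

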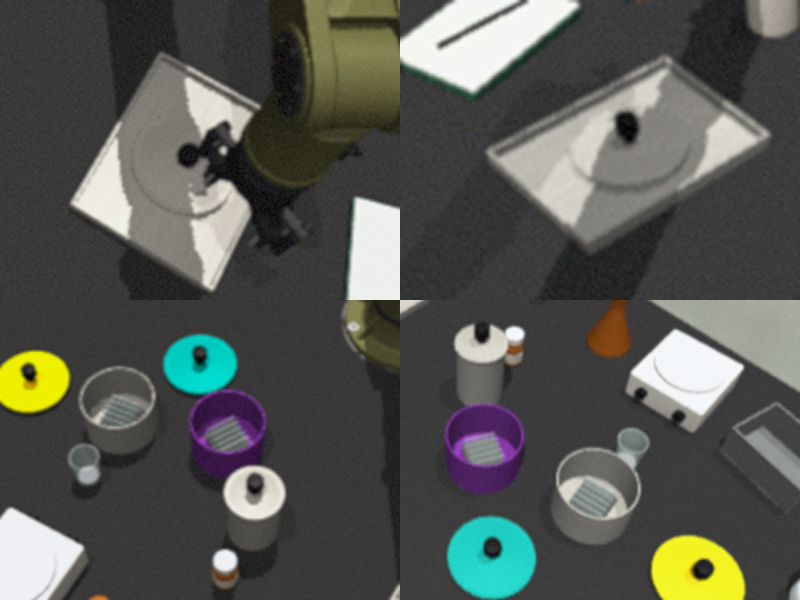

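The lid lies flat, knob up, in the tray. Its knob is at side (250,124.5), against (249,123.7) predicted. The wide jar is open and upright in place, and the tall jar, beaker, bottle and look-alikes are undisturbed. The gripper is clear of everything.

```bash
python3 -c "
from rig import arm
print(arm.sign_off())"
```

```text
the job is handed in; nothing more can be done
None
```

The wide steel jar's lid is off and lies flat, knob up, near the middle of the shallow tray. I handed the job in after about 17 s of robot time.

- **Failed first grasp:** The gripper shut on nothing just above the knob, and nothing was disturbed. The images showed the fingertips about 30 mm higher than the stated tool geometry (`tcp_to_tips`). I corrected for that, and the second grasp held at about 26.5 mm on the 28 mm knob.
- **Set-down:** The lid touched down with about 3 N at the height I expected.
- **Last checks:** In the final side view the knob is within about 1 px of where it should be. The wide jar is open and upright where it stood. The tall jar still has its lid on, and the beaker, bottle and coloured look-alikes look unmoved. The gripper touches nothing.
- **Other check that failed:** One automatic knob search in the wrist camera locked onto a speck. I discarded it and used the picture itself.

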